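# Switch the microscope light source on an interlocked key bank

## Robot

A 6-joint arm with a two-finger parallel gripper is mounted at the origin on the work surface. World frame = base frame: x ahead of the robot, y to its left, z up, the work surface at z = 0. Lengths are in m, angles in rad, forces in N, time in s.
With the tool pointing down it reaches from about 0.225 to 0.875 m from the base axis. Payload 3.4 kg.
Tool frame: the origin (TCP) lies at the very end of the fingers, on their centre line; the grasp point (between the pads) lies 19 mm behind it; z points along the fingers, y is the line along which they close (so a half turn about z gives the same grasp; the last joint's range is limited). The gripper opens to 85 mm and grips with 20 to 120 N. Pads are 22 mm wide; open, the fingers measure 114 mm over their backs; the gripper's body (76 mm by 85 mm) begins 54 mm behind the grasp point. The pads swing forward as they close: fully open they stand 13 mm farther back than shut.
Start: joints at [-1.259, 0.276, 1.505, -0, 1.361, -0.121], TCP at [0.241, -0.522, 0.231] pointing down, gripper open.
Joint ranges: [-2.89, 2.89], [-0.75, 2.08], [0.22, 2.7], [-1.18, 4.32], [0.11, 2.71], [-2.7, 2.7]. Speed limits (rad/s): [2.57, 2.57, 3.14, 3.14, 3.14, 3.14].

## Interface

Orientations are given as a unit quaternion [w, x, y, z].
In Python, from rig import manip, get_image, camera_info gives the robot as it stands. The module is installed in compiled form; this text tells all that it offers.
- The arm moves only by the shell command python3 -m crank 'ROWS' [FORCE]. ROWS is a JSON object of lists of equal length, an entry for each row: "translation": the shift along the tool's x, y, z in mm, a list of three; "roll": the turn about the tool's z in rad; "fingers": the opening, from 0 (shut) to 1 (fully open). A call has 1 to 8 rows; each row shifts and turns the commanded pose from where the row before left it, along the tool's axes as they then stand; what a row does not reach is not made up. A row lasts 1/10 s, in which the tool goes at most 50 mm and 8.59 degrees, less where a joint would pass 70% of its speed; a pose out of reach is approached as far as the arm can. A call is refused whole if a number of a shift passes 50 or a number of a turn 0.15, either way. A call with a gripper value outside its range is refused whole. The fingers move at their own pace and stop on an object; FORCE is the grip in N (left out, the last holds). Time passes only in rows, so rows that do not move let the fingers close. It gives the time, the measured TCP pose, the force, the opening and the grip force at its end, in the units of the state.
- manip.get_state(): the state, without advancing time (a new reading comes with each control period).
- get_image(name): name is "side" or "top"; returns the picture (384x512x3 uint8, blue, green, red); there is no depth.
- camera_info(name): a dict with "mtx" (3x3 intrinsics, pixels), "rvec" (rotation vector, rad) and "tvec" (3), from world to camera coordinates, as OpenCV has them. Camera axes: x right, y down, z forward; pixel columns grow to the right and rows downward; lengths in m; the calibration is good to about 2 mm. A picture is of the moment at which its call begins. camera_info takes no time and is no camera call.
- manip.sign_off(): hands the job in; it is judged then, once.
The state is a dict: "clock": time; "qpos": joint angles; "qd": joint speeds; "effort": joint torques, N m; "position": TCP position; "ee_rot": TCP orientation; "contact_force": force on the tool from outside, world axes, zero at the start; "moment": the same for the moment, N m; "width": finger opening in m; "gripper_force": force on a finger pad.
Only numpy, scipy, OpenCV 4.12 (cv2) and the standard library are available. Lean on these libraries where they do the work, as an engineer would, in place of code of your own. Each camera call takes 0.05 s, during which the arm holds its last target. There are 200 camera calls.

## Task

Switch the inspection microscope's lighting from the amber key to the green key: first turn the dimmer knob all the way down to its stop (counter-clockwise), then, with the dimmer still down, press the green key home until it latches and the amber key pops up, and finally turn the dimmer up until its white pointer line stands at the blue mark. Feel for the end of the green key's stroke and do not force it (no more than 20 N), do not press the grey keys, leave the other things on the bench where they are, and let go of everything at the end.

Things in the scene. Friction and masses are not known exactly. Their poses are not given: they have to be found in the camera images.
- bank: White key box, 140 (its x) by 200 (its y) by 75 mm high, fixed, blue stripe on its -x face; origin under its centre. On top a row of four keys along y, 40 mm apart; which colour is where varies. They are interlocked: a hidden latch holds a key that is pressed home; pressing another one home releases the held key, which springs up, and latches the new one.
- key_green_top (a point): Centre of the flat top of the green key, a cap 64 mm (along the bank's x) by 30 mm (along the bank's y), with 10 mm gaps between caps; it moves with the key. An unpressed top stands 28 mm above the bank's top (103 mm above the bench). z points up, x and y as the bank's.
- key_amber_top (a point): Centre of the flat top of the amber (orange) key, a cap 64 mm (along the bank's x) by 30 mm (along the bank's y), with 10 mm gaps between caps; it moves with the key. An unpressed top stands 28 mm above the bank's top (103 mm above the bench). z points up, x and y as the bank's.
- key_grey_a_top (a point): Centre of the flat top of the grey key, a cap 64 mm (along the bank's x) by 30 mm (along the bank's y), with 10 mm gaps between caps; it moves with the key. An unpressed top stands 28 mm above the bank's top (103 mm above the bench). z points up, x and y as the bank's.
- key_grey_b_top (a point): Centre of the flat top of the grey key, a cap 64 mm (along the bank's x) by 30 mm (along the bank's y), with 10 mm gaps between caps; it moves with the key. An unpressed top stands 28 mm above the bank's top (103 mm above the bench). z points up, x and y as the bank's.
- key_green (a joint): Travel of the green key in m: 0 = up (start), grows straight down. It resists with 2 to 7 N, then clicks and stays down when let go. The latched depth cannot be seen and varies from 10 to 19 mm; a firm stop (20 N/mm) lies 1.2 mm deeper, so feel for the end of the stroke: a push rising to 11-14 N is enough, over 20 N is forcing it. Let go too early, it springs back.
- key_amber (a joint): Travel of the amber key in m: 0 = up. Latched down by about 14.5 mm at the start; springs up to 0 when another key is pressed home.
- key_grey_a (a joint): Travel of a grey key in m: 0 = up (start). Not to be pressed.
- key_grey_b (a joint): Travel of a grey key in m: 0 = up (start). Not to be pressed.
- dimmer_box: White dimmer box, 130 by 130 by 45 mm high, fixed to the bench, blue stripe on its front (-x) face; origin at the centre of its underside. In the middle of its top is a black knob; around the knob a scale with a black bar at zero (towards the box's -x) and a blue bar at 1.1 rad (63 degrees) clockwise from zero.
- dimmer (a joint): Angle of the dimmer knob in rad: 0 = fully down, at its stop; grows clockwise seen from above, to 2.4. At the start between 1.4 and 2.1. The blue mark is at 1.1. It stays where it is left (friction about 0.06 N m).
- dimmer_grip (a point): On the knob's axis, in its grip bar where fingers hold it, 82 mm above the bench. The bar is 61 mm long, 14 mm thick, its top 89 mm above the bench; it stands on a disc of 32 mm radius whose top is 59 mm above the bench. x is along the bar, y across, z up; a white line on the bar's top, on its -x half, is the pointer.
- spool_dark: Bystander: wire spool, white flanges, dark wire, 76 mm diameter, 58 mm high, standing; origin at the centre of its underside.
- spool_copper: Bystander: the same spool with copper wire.
- jar: Bystander: amber jar, 64 mm diameter, 85 mm high; origin under its centre.
- parts_tray: Bystander: blue open tray 120 by 170 by 30 mm; origin under its centre.
- driver: Bystander: screwdriver lying on the bench.
- board: Bystander: green circuit board 90 by 140 mm, 12 mm high, lying flat; origin under its centre.
- dish: Bystander: shallow glass dish, 90 mm diameter, 18 mm high; origin under its centre.
Mind the look-alikes: they are no part of the job. Leave any purple, red or yellow look-alike of the dimmer_box alone.

How it is judged:
On the way, in this order (a step that is already met when the one before it is completed fails the run):
1. the dimmer is turned fully down (within 0.1 rad of its stop) while the amber key is still latched (value of joint dimmer below 0.1 rad and value of joint key_amber above 0.006 m), for 0.1 s.
2. with the dimmer still down, the green key is latched down and let go, and the amber key is up (value of joint key_green above 0.007 m and value of joint each of key_amber, key_grey_a, key_grey_b below 0.002 m and value of joint dimmer below 0.15 rad and contact force between each of the arm, the fingers and key_green below 0.3 N), for 0.2 s.
At the end, for the whole second after the job is handed in: The green key is latched down (more than 7 mm), the amber and both grey keys are up (within 2 mm), and the dimmer stands at rest at the blue mark (1.1 rad, within 0.15 rad) (value of joint key_green above 0.007 m and value of joint each of key_amber, key_grey_a, key_grey_b below 0.002 m and value of joint dimmer between 0.95 and 1.25 rad and velocity of joint dimmer between -0.05 and 0.05 rad/s); the robot touches nothing.
It fails at once if the green key is forced (more than 20 N) (contact force between any of the fingers, the arm and key_green above 20 N).
It fails at once if a grey key is pressed by more than 5 mm (value of joint any of key_grey_a, key_grey_b above 0.005 m).
It fails at once if a bystander is moved by more than 30 mm (distance of any of spool_dark, spool_copper, jar, parts_tray, driver, board, dish from where it was at the start of the episode above 0.03 m).
It also fails if it takes over 64 s, if anything falls off the work surface, if the arm or the gripper's body presses on something with over 40 N, if the wrist force passes 120 N, or if a joint passes its speed limit or range.

## Working session

There is one attempt and no reset: what is moved stays moved. The work goes in short steps, Python scripts to look and compute and a shell command to move; the robot and the scene stay as the last step left them, time stands still between calls to the robot, and variables do not carry over. Pictures are saved under pics/ and viewed, at most 10 in all, crops included, and the job is handed in when it is done.

```bash
mkdir -p pics; python3 - <<'E'
from rig import manip,get_image,camera_info
import cv2
for n in("top","side"):
    im=get_image(n);cv2.imwrite(f"pics/{n}0.png",im);print(n,camera_info(n))
print(manip.get_state())
E
```

```text
top {'mtx': array([[367.10783537,   0.        , 257.70727493],
       [  0.        , 367.10783537, 193.71969433],
       [  0.        ,   0.        ,   1.        ]]), 'rvec': array([ 2.18554271, -2.20248535,  0.07472118]), 'tvec': array([-0.02136924,  0.58104794,  1.22350428])}
side {'mtx': array([[431.69923504,   0.        , 262.63050223],
       [  0.        , 431.69923504, 198.09902592],
       [  0.        ,   0.        ,   1.        ]]), 'rvec': array([ 2.06413243, -0.49922176,  0.27752212]), 'tvec': array([-0.52498381,  0.21325826,  1.22015079])}
{'clock': 0.1, 'qpos': array([-1.25900707e+00,  2.76538325e-01,  1.50597588e+00, -2.12214388e-05,
        1.36069588e+00, -1.21002151e-01]), 'qd': array([ 7.29221851e-04, -6.80052206e-05, -2.17363082e-03,  3.57973721e-04,
        4.28707382e-04, -1.64850229e-04]), 'effort': array([ 1.08774839e-03, -4.17702055e+01, -2.46405548e+01, -1.50414712e-04,
        5.77979677e-03, -4.49894586e-06]), 'position': array([ 0.24100566, -0.52155536,  0.23053467]), 'ee_rot': array([-8.04052002e-04,  9.76676876e-01,  2.14712890e-01, -8.73578714e-05]), 'contact_force': array([-0.42798918,  0.22559903, -0.17244428]), 'moment': array([ 0.00084584, -0.01289619,  0.0243079 ]), 'gripper_force': 0.0, 'width': 0.0854551396111134}
```

View pics/top0.png

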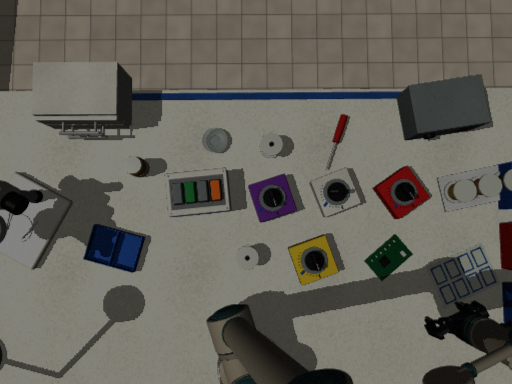

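View pics/side0.png

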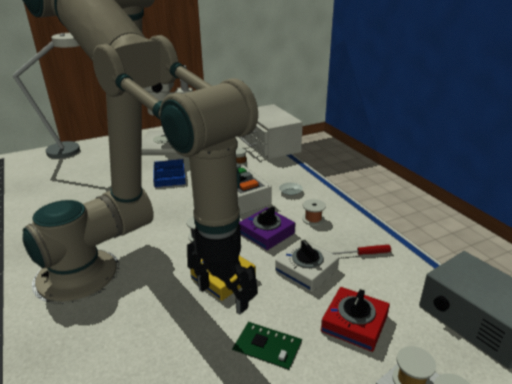

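The top view shows the white dimmer box at about (336,192) and the bank at about (198,192). Its keys from left to right are grey, green, grey and orange. The side view shows the white dimmer at about (307,262), in front of the red one. Next I'll measure with masks and an enlarged crop.

```bash
cat > h.py <<'E'
import numpy as np,cv2
from rig import manip,get_image,camera_info
def cast(n,uv,z):
    c=camera_info(n);R=cv2.Rodrigues(c["rvec"])[0];uv=np.atleast_2d(np.float64(uv))
    d=np.c_[cv2.undistortPoints(uv[:,None],c["mtx"],None)[:,0],np.ones(len(uv))]@R
    o=-R.T@c["tvec"].ravel();return (o+d*((z-o[2])/d[:,2])[:,None])[:,:2]
def proj(n,p):
    c=camera_info(n);return cv2.projectPoints(np.float64(p).reshape(-1,3),c["rvec"],c["tvec"],c["mtx"],None)[0][:,0]
def comps(mask,amin=15):
    k,l,s,c=cv2.connectedComponentsWithStats(mask.astype(np.uint8));return [(i,s[i],c[i]) for i in range(1,k) if s[i,4]>=amin],l
E
python3 - <<'E'
from h import *
im=cv2.imread("pics/top0.png");hsv=cv2.cvtColor(im,cv2.COLOR_BGR2HSV);H,S,V=cv2.split(hsv)
roi=np.zeros(H.shape,bool);roi[160:222,160:235]=1
for nm,m,z in(("green",(H>45)&(H<80)&(S>120)&roi,.103),("orange",(H>5)&(H<22)&(S>150)&roi,.0885)):
    for i,s,c in comps(m)[0]:
        print(nm,s,c,cast("top",c,z))
        l=comps(m)[1]==i;r=cv2.minAreaRect(np.argwhere(l)[:,::-1].astype(np.float32));print(r, np.round(cast("top",cv2.boxPoints(r),z),4).tolist())
a=cv2.resize(im[155:230,155:240],None,fx=6,fy=6,interpolation=cv2.INTER_CUBIC)
b=cv2.resize(im[155:230,295:380],None,fx=6,fy=6,interpolation=cv2.INTER_CUBIC)
cv2.imwrite("pics/crop1.png",cv2.resize(np.hstack([a,b]),(800,353)))
# white box top: quads
print(cast("top",[[310,178],[350,168],[362,206],[322,217]],.045), cast("top",[336.5,192],.085))
E
```

```text
green [184 182  13  21 228] [189.8245614  192.17982456] [[0.58213207 0.1882553 ]]
((189.963134765625, 192.0942840576172), (20.461078643798828, 11.316967964172363), 84.80557250976562) [[0.6131, 0.2086], [0.6161, 0.1731], [0.5518, 0.1671], [0.5488, 0.2025]]
orange [210 180  12  21 208] [215.21634615 189.72115385] [[0.59034566 0.11002052]]
((215.27587890625, 189.81036376953125), (20.263099670410156, 10.214594841003418), 85.2363510131836) [[0.6212, 0.1287], [0.6236, 0.0962], [0.5591, 0.091], [0.5566, 0.1234]]
[[ 0.63017069 -0.19961635]
 [ 0.66262608 -0.33338301]
 [ 0.5359365  -0.37019471]
 [ 0.50069282 -0.23708854]] [[ 0.5803965  -0.27780151]]
```

View pics/crop1.png

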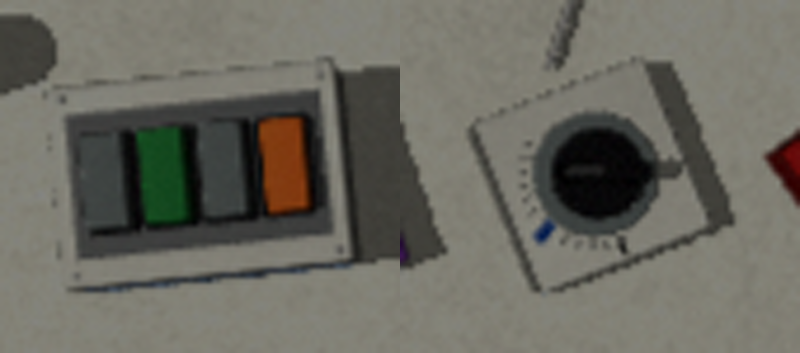

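The crop shows key order grey, green, grey, amber. On the white dimmer the pointer line points left in the image, at crop (585,171). The zero bar is at (622,244) and the blue bar at (545,232). I'll refine the knob axis and angles numerically.

```bash
python3 - <<'E'
from h import *
im=cv2.imread("pics/top0.png");H,S,V=cv2.split(cv2.cvtColor(im,cv2.COLOR_BGR2HSV))
yy,xx=np.mgrid[:384,:512]
near=(np.hypot(xx-337,yy-191.5)<14)
m=near&(V<45)
k=max(comps(m)[0],key=lambda t:t[1][4]);l=(comps(m)[1]==k[0]).astype(np.uint8)
cn=max(cv2.findContours(l,0,1)[0],key=len)
(c,r)=cv2.minEnclosingCircle(cn);print("disc",c,r,cast("top",c,.059),"ell",cv2.fitEllipse(cn))
print(cast("top",cv2.fitEllipse(cn)[0],.059))
f=lambda p:[295+(p[0]-400)/4.706,155+p[1]/4.706]
z0=cast("top",f((622,244)),.045)[0];bl=np.argwhere((H>100)&(H<130)&(S>100)&(np.hypot(xx-337,yy-191.5)<22))[:,::-1];b=cast("top",bl.mean(0),.045)[0]
p=cast("top",[f((567,172)),f((604,169.5))],.089)
cs=cast("top",[f(q) for q in((474,128),(642,62),(708,228),(543,290))],.045);print("box",cs.round(4).tolist(),cs.mean(0),np.linalg.norm(np.roll(cs,1,0)-cs,axis=1))
C=cast("top",c,.059)[0];ang=lambda v:np.degrees(np.arctan2(v[1],v[0]))
print("zero",z0,ang(z0-C),"blue",b,ang(b-C),"pointer",p,ang(p[0]-p[1]))
# side check
print("side proj knob",proj("side",[[*C,.089],[*C,.059]]),"green",proj("side",[.582,.188,.103]))
E
```

```text
disc (337.8863525390625, 192.0) 11.292272567749023 [[ 0.58202558 -0.28814538]] ell ((337.1781921386719, 191.34486389160156), (18.458637237548828, 21.05417823791504), 85.34744262695312)
[[ 0.58419278 -0.2858683 ]]
box [[0.6162, -0.2018], [0.6621, -0.3215], [0.5444, -0.3653], [0.5018, -0.2483]] [ 0.58113657 -0.28420058] [0.12341949 0.12818438 0.12560166 0.12447352]
zero [ 0.53364092 -0.30446749] -161.3586590972318 blue [ 0.55685698 -0.26179411] 133.68497940770064 pointer [[ 0.58172674 -0.25771391]
 [ 0.58323891 -0.28288843]] 93.43746262340126
side proj knob [[308.0133835  245.86439939]
 [307.4681591  254.5355753 ]] green [[236.59593732 170.3293127 ]]
```

```bash
python3 -m crank '{"translation":[[41,-7,0],[41,-7,0],[41,-7,0],[41,-7,0],[41,-7,0],[41,-7,0],[41,-7,0],[41,-7,0]],"roll":[0,0,0,0,0,0,0,0],"fingers":[1,1,1,1,1,1,1,1]}' 40
python3 -m crank '{"translation":[[41,-8,0],[40,-8,0],[0,0,0],[0,0,0],[0,0,0],[0,0,0],[0,0,0],[0,0,0]],"roll":[0,0,-0.15,-0.15,-0.15,-0.15,-0.15,-0.15],"fingers":[1,1,1,1,1,1,1,1]}'
python3 -m crank '{"translation":[[0,0,0],[0,0,0],[0,0,0]],"roll":[-0.15,-0.15,0],"fingers":[1,1,1]}'
python3 - <<'E'
from h import *
s=manip.get_state();p=s["position"];w,x,y,z=s["ee_rot"];th=2*np.arctan2(y,x);print("q",s["qpos"].round(3),"th",th)
d=np.array([.582,-.285])-p[:2];print(p,"tool mm",1e3*np.array([d@[np.cos(th),np.sin(th)],d@[np.sin(th),-np.cos(th)]]))
im=get_image("top");cv2.imwrite("pics/t1.png",im)
E
```

```text
clock: 0.9
position: [0.5165, -0.3323, 0.2308]
ee_rot: [-0.0, 0.977, 0.215, -0.0]
contact_force: [-0.4, -0.2, 0.6]
width: 0.0854
gripper_force: 0.0
clock: 1.7
position: [0.582, -0.2849, 0.2306]
ee_rot: [-0.001, 0.784, 0.621, -0.0]
contact_force: [-0.9, 0.6, -0.3]
width: 0.0854
gripper_force: 0.0
clock: 2.0
position: [0.582, -0.285, 0.2307]
ee_rot: [-0.001, 0.685, 0.729, -0.0]
contact_force: [-0.6, 0.1, -0.1]
width: 0.0855
gripper_force: 0.0
q [-0.563  0.387  1.338 -0.     1.417 -0.624] th 1.6325098605454753
[ 0.58200902 -0.28496434  0.23072826] tool mm [-0.03503786 -0.01120326]
```

```bash
python3 -m crank '{"translation":[[0,0,40],[0,0,40],[0,0,35],[0,0,25],[0,0,15],[0,0,10],[0,0,0]],"roll":[0,0,0,0,0,0,0],"fingers":[1,1,1,1,1,1,1]}'
python3 -m crank '{"translation":[[0,0,0],[0,0,0],[0,0,0],[0,0,0],[0,0,0],[0,0,0],[0,0,0],[0,0,0]],"roll":[0,0,0,0,0,0,0,0],"fingers":[0,0,0,0,0,0,0,0]}' 30
```

```text
clock: 2.75
position: [0.5814, -0.2846, 0.0648]
ee_rot: [-0.001, 0.685, 0.728, -0.0]
contact_force: [-0.1, 0.1, 0.0]
width: 0.0854
gripper_force: 0.0
clock: 3.55
position: [0.5841, -0.2851, 0.0673]
ee_rot: [0.002, 0.685, 0.729, 0.001]
contact_force: [4.5, 3.1, 2.6]
width: 0.013
gripper_force: 34.5
```

```bash
python3 -m crank '{"translation":[[0,3,0],[0,0,0],[0,0,0],[0,0,0],[0,0,0],[0,0,0]],"roll":[0,-0.15,-0.15,-0.15,-0.15,0],"fingers":[0,0,0,0,0,0]}'
python3 -m crank '{"translation":[[0,0,0],[0,0,0],[0,0,0],[0,0,0],[0,0,0],[0,0,0]],"roll":[-0.15,-0.15,-0.15,-0.15,-0.15,0],"fingers":[0,0,0,0,0,0]}'
python3 - <<'E'
from h import *
s=manip.get_state();w,x,y,z=s["ee_rot"];print(s["qpos"].round(3),2*np.arctan2(y,x)%(2*np.pi),s["moment"],s["contact_force"],s["position"])
E
```

```text
clock: 4.15
position: [0.5847, -0.2849, 0.0672]
ee_rot: [-0.0, 0.438, 0.899, -0.0]
contact_force: [-0.4, 1.2, 6.2]
width: 0.0131
gripper_force: 35.0
clock: 4.75
position: [0.585, -0.2844, 0.0673]
ee_rot: [-0.0, 0.078, 0.997, 0.0]
contact_force: [0.3, 2.4, 6.5]
width: 0.0132
gripper_force: 35.0
[-0.56   0.508  1.563  0.     1.071 -1.974] 2.985329316254312 [ 0.48042059 -0.17896221  0.11063793] [0.28084713 2.37282427 6.52847905] [ 0.58498644 -0.28441109  0.06725289]
```

```bash
python3 -m crank '{"translation":[[0,0,-2],[0,0,0],[0,0,0],[0,0,0]],"roll":[-0.1,-0.1,-0.1,0],"fingers":[0,0,0,0]}'
cat > st.py <<'E'
from h import *
s=manip.get_state();w,x,y,z=s["ee_rot"];print("q6",s["qpos"][5].round(3),"th",(2*np.arctan2(y,x)%(2*np.pi)).round(3),"M",s["moment"].round(3),"F",s["contact_force"].round(2),s["position"].round(4))
E
python3 st.py
for i in 1; do python3 -m crank '{"translation":[[0,0,0],[0,0,0],[0,0,0]],"roll":[-0.08,-0.07,0],"fingers":[0,0,0]}' >/dev/null; python3 st.py; done
python3 -m crank '{"translation":[[0,0,0],[0,0,0]],"roll":[-0.05,0],"fingers":[0,0]}' >/dev/null; python3 st.py
```

```text
clock: 5.15
position: [0.5849, -0.2842, 0.0673]
ee_rot: [-0.001, -0.07, 0.998, 0.001]
contact_force: [3.2, 2.5, -3.1]
width: 0.0133
gripper_force: 33.7
q6 -2.272 th 3.283 M [ 0.403 -0.648  0.037] F [ 3.17  2.54 -3.07] [ 0.5849 -0.2842  0.0673]
q6 -2.42 th 3.431 M [ 0.466 -0.66   0.015] F [ 3.39  2.58 -5.41] [ 0.5849 -0.2841  0.0673]
q6 -2.469 th 3.48 M [ 0.551 -0.734 -0.011] F [ 4.48  3.06 -6.05] [ 0.5849 -0.284   0.0673]
```

```bash
python3 -m crank '{"translation":[[0,0,0],[0,0,0]],"roll":[-0.05,0],"fingers":[0,0]}' >/dev/null; python3 st.py
python3 -m crank '{"translation":[[0,0,0],[0,0,0]],"roll":[-0.05,0],"fingers":[0,0]}' >/dev/null; python3 st.py
python3 -m crank '{"translation":[[0,0,0],[0,0,0]],"roll":[-0.04,0],"fingers":[0,0]}' >/dev/null; python3 st.py
```

```text
q6 -2.518 th 3.529 M [ 0.537 -0.756 -0.445] F [ 3.51  4.28 -7.68] [ 0.5849 -0.284   0.0674]
q6 -2.566 th 3.576 M [ 0.608 -0.682 -1.395] F [ 3.44  3.67 -8.37] [ 0.5849 -0.284   0.0674]
q6 -2.608 th 3.618 M [ 0.504 -0.127 -1.106] F [ 1.23  4.27 -6.17] [ 0.584  -0.2843  0.0676]
```

```bash
python3 -m crank '{"translation":[[0,0,0],[0,0,0],[0,0,0],[0,0,0],[0,0,0],[0,0,0]],"roll":[0.08,0,0,0,0,0],"fingers":[0,1,1,1,1,1]}' >/dev/null; python3 st.py
python3 -m crank '{"translation":[[0,0,-20],[0,0,-40],[0,0,-40],[0,0,-30],[0,0,0]],"roll":[0,0,0,0,0],"fingers":[1,1,1,1,1]}'
python3 -m crank '{"translation":[[0,0,0],[0,0,0],[0,0,0],[0,0,0],[0,0,0],[0,0,0],[0,0,0],[0,0,0]],"roll":[0.15,0.15,0.15,0.15,0.15,0.15,0.15,0.15],"fingers":[0,0,0,0,0,0,0,0]}'
python3 -m crank '{"translation":[[0,0,0],[0,0,0],[0,0,0],[0,0,0],[0,0,0],[0,0,0]],"roll":[0.15,0.15,0.15,0.15,0,0],"fingers":[0,0,0,0,0,0]}' >/dev/null; python3 st.py
```

```text
q6 -2.532 th 3.543 M [ 0.011 -0.042 -0.049] F [-0.35 -0.68  0.55] [ 0.5854 -0.2853  0.0688]
clock: 7.35
position: [0.5878, -0.2866, 0.2042]
ee_rot: [0.004, -0.199, 0.98, -0.004]
contact_force: [0.9, -0.3, 0.3]
width: 0.0851
gripper_force: 0.0
clock: 8.15
position: [0.5847, -0.2847, 0.1972]
ee_rot: [-0.001, 0.392, 0.92, -0.0]
contact_force: [-0.3, -0.1, 0.1]
width: 0.0
gripper_force: 0.0
q6 -0.735 th 1.746 M [ 0.024 -0.06   0.022] F [-0.7   0.29 -0.2 ] [ 0.5849 -0.2848  0.1976]
```

```bash
python3 -m crank '{"translation":[[0,0,0],[39,4,0],[39,4,0],[39,4,0],[39,4,0],[39,4,0],[39,4,0]],"roll":[0.07,0,0,0,0,0,0],"fingers":[0,0,0,0,0,0,0]}' >/dev/null
python3 -m crank '{"translation":[[39,4,0],[39,4,0],[39,4,0],[39,4,0],[39,4,0],[40,3,0],[0,0,0],[0,0,0]],"roll":[0,0,0,0,0,0,0,0],"fingers":[0,0,0,0,0,0,0,0]}' >/dev/null; python3 st.py
python3 - <<'E'
from h import *
a=get_image("top");b=get_image("side")
cv2.imwrite("pics/crop2.png",np.hstack([cv2.resize(a[155:230,290:390],(500,375),interpolation=2),cv2.resize(b[130:230,190:270],(300,375),interpolation=2)]))
E
```

```text
q6 0.091 th 1.677 M [-0.015 -0.003 -0.005] F [ 0.56 -0.33 -0.28] [0.5839 0.1871 0.1979]
```

View pics/crop2.png

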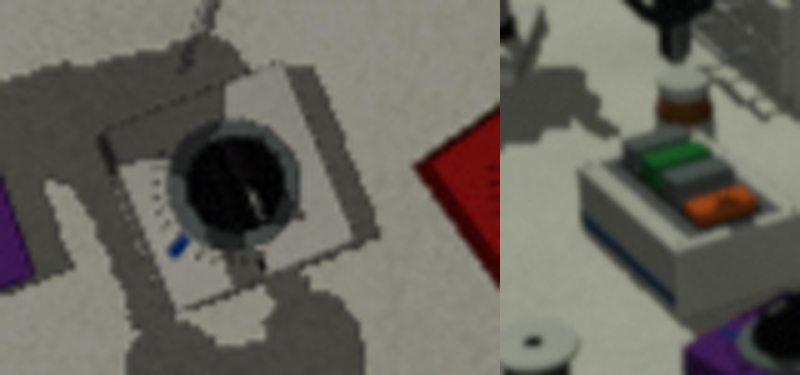

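The pointer now stands at the zero bar (crop 262,255), amber is still down, and the green cap is at side-crop (676,155), matching its prediction of (675,151). I'll press green, stopping as soon as the force rises.

```bash
cat > g.py <<'E'
from h import *
import sys
s=manip.get_state();f=s["contact_force"][2];print("z",s["position"][2].round(5),"Fz",f.round(2));sys.exit(f>9)
E
python3 -m crank '{"translation":[[0,0,40],[0,0,30],[0,0,15],[0,0,0]],"roll":[0,0,0,0],"fingers":[0,0,0,0]}' >/dev/null; python3 g.py &&
python3 -m crank '{"translation":[[0,0,3],[0,0,3],[0,0,3],[0,0,0]],"roll":[0,0,0,0],"fingers":[0,0,0,0]}' >/dev/null; python3 g.py &&
python3 -m crank '{"translation":[[0,0,2],[0,0,2],[0,0,0]],"roll":[0,0,0],"fingers":[0,0,0]}' >/dev/null; python3 g.py &&
python3 -m crank '{"translation":[[0,0,2],[0,0,2],[0,0,0]],"roll":[0,0,0],"fingers":[0,0,0]}' >/dev/null; python3 g.py
```

```text
z 0.11063 Fz 0.23
z 0.11063 Fz 0.23
z 0.11063 Fz 0.23
z 0.11063 Fz 0.23False
False
False
False
```

```bash
sed -i 's/sys.exit(f>9)/sys.exit(int(f>9))/' g.py
python3 -m crank '{"translation":[[0,0,3],[0,0,3],[0,0,3],[0,0,0]],"roll":[0,0,0,0],"fingers":[0,0,0,0]}' >/dev/null; python3 g.py &&
python3 -m crank '{"translation":[[0,0,2],[0,0,2],[0,0,0]],"roll":[0,0,0],"fingers":[0,0,0]}' >/dev/null && python3 g.py &&
python3 -m crank '{"translation":[[0,0,2],[0,0,1],[0,0,0]],"roll":[0,0,0],"fingers":[0,0,0]}' >/dev/null && python3 g.py
```

```text
z 0.10461 Fz -0.22
z 0.10052 Fz 2.41
z 0.09739 Fz 2.68
```

```bash

python3 -m crank '{"translation":[[0,0,1.5],[0,0,1.5],[0,0,0]],"roll":[0,0,0],"fingers":[0,0,0]}' >/dev/null && python3 g.py &&
python3 -m crank '{"translation":[[0,0,0.7],[0,0,0]],"roll":[0,0],"fingers":[0,0]}' >/dev/null && python3 g.py &&
python3 -m crank '{"translation":[[0,0,0.7],[0,0,0]],"roll":[0,0],"fingers":[0,0]}' >/dev/null && python3 g.py &&
python3 -m crank '{"translation":[[0,0,0.7],[0,0,0]],"roll":[0,0],"fingers":[0,0]}' >/dev/null && python3 g.py &&
python3 -m crank '{"translation":[[0,0,0.7],[0,0,0]],"roll":[0,0],"fingers":[0,0]}' >/dev/null && python3 g.py &&
python3 -m crank '{"translation":[[0,0,0.7],[0,0,0]],"roll":[0,0],"fingers":[0,0]}' >/dev/null && python3 g.py &&
python3 -m crank '{"translation":[[0,0,0.7],[0,0,0]],"roll":[0,0],"fingers":[0,0]}' >/dev/null && python3 g.py
```

```text
z 0.09443 Fz 4.74
z 0.0939 Fz 5.27
z 0.09299 Fz 3.17
z 0.09205 Fz 4.17
z 0.0913 Fz 2.32
z 0.09056 Fz 3.02
z 0.08969 Fz 2.42
```

```bash

python3 -m crank '{"translation":[[0,0,0.6],[0,0,0]],"roll":[0,0],"fingers":[0,0]}' >/dev/null && python3 g.py &&
python3 -m crank '{"translation":[[0,0,0.6],[0,0,0]],"roll":[0,0],"fingers":[0,0]}' >/dev/null && python3 g.py &&
python3 -m crank '{"translation":[[0,0,0.6],[0,0,0]],"roll":[0,0],"fingers":[0,0]}' >/dev/null && python3 g.py &&
python3 -m crank '{"translation":[[0,0,0.6],[0,0,0]],"roll":[0,0],"fingers":[0,0]}' >/dev/null && python3 g.py &&
python3 -m crank '{"translation":[[0,0,0.6],[0,0,0]],"roll":[0,0],"fingers":[0,0]}' >/dev/null && python3 g.py &&
python3 -m crank '{"translation":[[0,0,0.6],[0,0,0]],"roll":[0,0],"fingers":[0,0]}' >/dev/null && python3 g.py &&
python3 -m crank '{"translation":[[0,0,0.6],[0,0,0]],"roll":[0,0],"fingers":[0,0]}' >/dev/null && python3 g.py &&
python3 -m crank '{"translation":[[0,0,0.6],[0,0,0]],"roll":[0,0],"fingers":[0,0]}' >/dev/null && python3 g.py
```

```text
z 0.08876 Fz -0.49
z 0.08828 Fz -0.76
z 0.08814 Fz 0.57
z 0.08787 Fz 2.48
z 0.08722 Fz 3.33
z 0.08647 Fz 3.76
z 0.08606 Fz 5.08
z 0.08585 Fz 7.27
```

```bash

python3 -m crank '{"translation":[[0,0,0.5],[0,0,0]],"roll":[0,0],"fingers":[0,0]}' >/dev/null && python3 g.py &&
python3 -m crank '{"translation":[[0,0,0.4],[0,0,0]],"roll":[0,0],"fingers":[0,0]}' >/dev/null && python3 g.py &&
python3 -m crank '{"translation":[[0,0,0.4],[0,0,0]],"roll":[0,0],"fingers":[0,0]}' >/dev/null && python3 g.py
```

```text
z 0.08567 Fz 8.98
z 0.08555 Fz 10.69
```

```bash

python3 -m crank '{"translation":[[0,0,0.4],[0,0,0]],"roll":[0,0],"fingers":[0,0]}' >/dev/null && python3 g.py 
python3 -m crank '{"translation":[[0,0,-10],[0,0,-30],[0,0,-40],[0,0,-40],[0,0,0]],"roll":[0,0,0,0,0],"fingers":[0,0,0,0,0]}'
python3 - <<'E'
from h import *
b=get_image("side")
cv2.imwrite("pics/crop3.png",cv2.resize(b[130:230,190:290],(500,500),interpolation=2))
E
```

```text
z 0.08547 Fz 12.64
clock: 15.95
position: [0.5887, 0.1873, 0.2103]
ee_rot: [0.004, 0.67, 0.742, 0.006]
contact_force: [0.2, 0.5, 0.2]
width: 0.0001
gripper_force: 0.0
```

View pics/crop3.png

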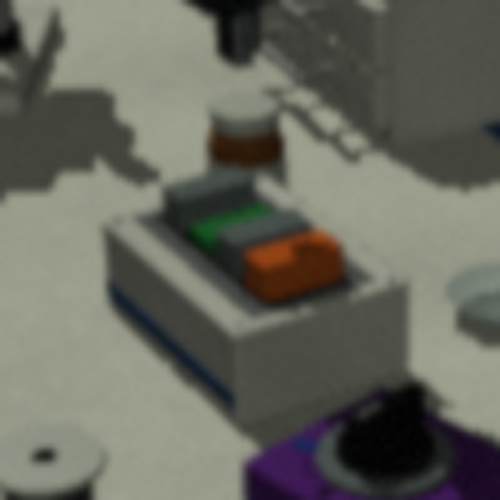

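Green (crop 235,225) is latched down and amber (295,265) is standing up. Back to the dimmer.

```bash
python3 -m crank '{"translation":[[-39,-4,0],[-39,-4,0],[-39,-4,0],[-39,-4,0],[-39,-4,0],[-39,-4,0]],"roll":[0,0,0,0,0,0],"fingers":[1,1,1,1,1,1]}' >/dev/null
python3 -m crank '{"translation":[[-39,-4,0],[-39,-4,0],[-39,-4,0],[-39,-4,0],[-39,-4,0],[-40,-5,0],[0,0,0]],"roll":[0,0,0,0,0,0,0.15],"fingers":[1,1,1,1,1,1,1]}' >/dev/null
python3 -m crank '{"translation":[[0,0,0],[0,0,0],[0,0,0],[0,0,0],[0,0,0],[0,0,0],[0,0,0],[0,0,0]],"roll":[0.15,0.15,0.15,0.15,0.15,0.15,0.15,0.1],"fingers":[1,1,1,1,1,1,1,1]}' >/dev/null
python3 -m crank '{"translation":[[0,0,0],[0,0,0]],"roll":[0,0],"fingers":[1,1]}' >/dev/null;python3 st.py
```

```text
q6 0.634 th 0.375 M [-0.013  0.014  0.006] F [ 0.01 -0.34 -0.49] [ 0.583  -0.285   0.2027]
```

```bash
python3 -m crank '{"translation":[[2,0,40],[0,0,40],[0,0,30],[0,0,15],[0,0,9],[0,0,0]],"roll":[0,0,0,0,0,0],"fingers":[1,1,1,1,1,1]}' >/dev/null;python3 st.py
python3 -m crank '{"translation":[[0,0,0],[0,0,0],[0,0,0],[0,0,0],[0,0,0],[0,0,0],[0,0,0]],"roll":[0,0,0,0,0,0,0],"fingers":[0,0,0,0,0,0,0]}' 30 ;python3 st.py
```

```text
q6 0.638 th 0.374 M [-0.002 -0.016 -0.012] F [ 0.31  0.5  -1.12] [ 0.5844 -0.284   0.0685]
clock: 19.6
position: [0.5851, -0.284, 0.0707]
ee_rot: [-0.0, 0.983, 0.185, 0.0]
contact_force: [-0.8, 2.5, 4.5]
width: 0.0137
gripper_force: 33.8
q6 0.639 th 0.372 M [ 0.405  0.162 -0.154] F [-0.8   2.46  4.5 ] [ 0.5851 -0.284   0.0707]
```

```bash
python3 -m crank '{"translation":[[0,0,0],[0,0,0],[0,0,0],[0,0,0],[0,0,0],[0,0,0],[0,0,0],[0,0,0]],"roll":[0.15,0.15,0.15,0.15,0.15,0.15,0.15,0.05],"fingers":[0,0,0,0,0,0,0,0]}' >/dev/null
python3 -m crank '{"translation":[[0,0,0],[0,0,0]],"roll":[0,0],"fingers":[0,0]}' >/dev/null;python3 st.py
python3 -m crank '{"translation":[[0,0,0],[0,0,0],[0,0,0],[0,0,0],[0,0,0]],"roll":[0,0,0,0,0],"fingers":[1,1,1,1,1]}' >/dev/null;python3 st.py
python3 -m crank '{"translation":[[0,0,-20],[0,0,-40],[0,0,-40],[0,0,-40],[0,0,0],[0,0,0]],"roll":[0,0,0,0,0,0],"fingers":[1,1,1,1,1,1]}' >/dev/null
python3 -m crank '{"translation":[[-40,0,0],[-40,0,0],[-40,0,0],[-40,0,0],[-40,0,0],[0,0,0],[0,0,0]],"roll":[0,0,0,0,0,0,0],"fingers":[1,1,1,1,1,1,1]}' >/dev/null;python3 st.py
python3 - <<'E'
from h import *
a=get_image("top");b=get_image("side")
cv2.imwrite("pics/crop4.png",np.hstack([cv2.resize(a[155:230,290:390],(500,375),interpolation=2),cv2.resize(b[130:230,190:270],(300,375),interpolation=2)]))
E
```

```text
q6 1.739 th 5.556 M [ 0.088  0.365 -0.107] F [-2.39  1.11  4.13] [ 0.5849 -0.2849  0.0707]
q6 1.739 th 5.556 M [0.02  0.016 0.023] F [-0.98 -1.12 -0.19] [ 0.5851 -0.2844  0.0698]
q6 1.812 th 5.557 M [-0.008 -0.015  0.018] F [-0.54 -0.18  0.28] [ 0.4348 -0.1508  0.209 ]
```

View pics/crop4.png

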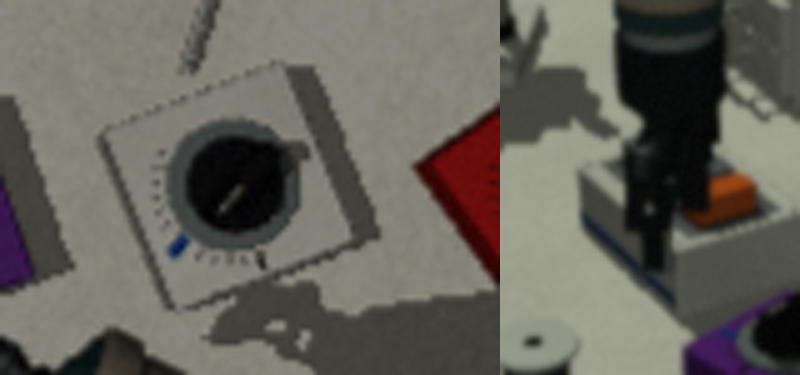

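The pointer line (crop 220–240, 187–212) aims near the blue bar (178,246), and amber is still up. One numeric check before I hand in.

```bash
python3 - <<'E'
from h import *
im=get_image("top");V=im.max(2).astype(float);yy,xx=np.mgrid[:384,:512]
m=(np.hypot(xx-336,yy-194.5)<6.5);q=m&(V>np.percentile(V[np.hypot(xx-337,yy-192)<8],50)+15)
pts=cast("top",np.argwhere(q)[:,::-1],.089);w=V[q]-V[q].min()+1
c=np.average(pts,axis=0,weights=w);u=np.linalg.svd((pts-c)*np.sqrt(w)[:,None])[2][0];u=u*np.sign(-u[0])
a=np.arctan2(u[1],u[0]);K=np.array([.585,-.2845]);b=np.arctan2(*(c-K)[::-1])
print(len(pts),c,np.degrees([a,b]),"joint est",3.51-a,3.51-b)
E
```

```text
15 [ 0.5726784  -0.27412104] [139.7822111  139.89127212] joint est 1.0703401806236754 1.0684367066811373
```

Both image estimates put the dimmer at about 1.07 rad, inside the tolerance, so I'm handing in.

```bash
python3 -c "from rig import manip;print(manip.sign_off())"
```

```text
the job is handed in; nothing more can be done
None
```

The job is handed in: I turned the dimmer down to its stop, latched the green key with a push of about 12.6 N so that the amber key popped up, then turned the dimmer up to about 1.07 rad, near the blue mark (1.1), and moved the gripper clear; the judge's verdict was not shown.

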